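# Index the lazy susan against its stop and load the tumbler

### The job

Turn the lazy susan counter-clockwise (seen from above) by its red paddle until the paddle meets the black rubber stop at the yellow mark, and hold it pressed home there for about a second with roughly 10 N on the rubber, never more than 20 N. Then stand the steel tumbler from the tray upright in the green ring on the lazy susan, set down rather than dropped, without turning the susan off its mark. Keep the two dabbas upright on it, and leave the container, fork, jar and bowl where they are.

Things in the scene. Friction and masses are not known exactly. Their poses are not given: they have to be found in the camera images.
- stand: Fixed steel base of the lazy susan. Origin on the turning axis at counter level, z up. Its x axis points from the axis to the yellow index mark on the base, outside the disc (156 to 204 mm from the axis): the red paddle lies along it, within about 8 mm, when home. A square aluminium post, 84 mm high, stands at x 160, y +50 mm and carries the stop; the paddle comes from the -y side.
- stop (a point): Black rubber nose (22 mm ball) on a brass screw through the post: its nominal centre, 158 mm from the axis, 62 mm above the counter, 16 mm past the index line. It meets the paddle's leading face. The screw is set anew each time, up to 9 mm either way along the stand's y; this point does not show it, so feel for it. The rubber yields roughly 0.2 mm per newton.
- turntable: Free-turning wooden disc, 300 mm across, 12 mm thick. Origin on the axis at its underside, 18 mm above the counter (its top is at 30 mm). Its x axis points along the red paddle and turns with it; it starts 0.7 to 1.3 rad clockwise of the mark. Drag 0.25 Nm (2 N at the paddle), no catch or end stop but the rubber. Dabbas stand 75 and 160 degrees counter-clockwise of the paddle, 90 mm out.
- paddle (a point): Middle of the red upright paddle (spoke), 125 mm from the axis, 60 mm above the counter. A radial plate 10 mm thick, 70 to 168 mm from the axis, 30 to 90 mm above the counter. Push it on its clockwise face (turntable -y), which has free room; the rubber meets the other face 158 mm from the axis, so 15 N pushed at 125 mm gives about 10 N on the rubber.
- seat (a point): Centre of the green ring on the disc, at disc-top height (30 mm above the counter), 90 mm from the axis and 120 degrees clockwise of the paddle; z up. The ring is 8 mm high, 70 mm inside and 80 mm outside diameter, open at the top.
- tumbler: Short empty steel tumbler, open at the top, 58 mm across the rim, slightly narrower below, 80 mm high, 100 g. Origin at the centre of its underside, z up. It stands on the tray's floor, 4 mm above the counter.
- tray: Fixed shallow steel tray, 300 by 220 mm, walls 14 mm high, floor 4 mm thick. Origin at the centre of its underside. It holds the tumbler, the container and the fork; the long side lies along its x axis.
- dabba_a: Round aluminium dabba (lidded tin) loose on the disc, 87 mm across, 54 mm high. Origin at the centre of its underside.
- dabba_b: Second round aluminium dabba, the same, loose on the disc. Origin at the centre of its underside.
- container: Round clear container with an orange silicone lid, 91 mm across, 60 mm high, loose on the tray. Origin at the centre of its underside. Bystander.
- fork: Red plastic fork, 170 mm long and 5 mm thick, lying on the tray. Bystander.
- jar: Amber glass jar with an orange cap, 68 mm across, 110 mm high, on the counter to the right. Bystander.
- bowl: Blue ceramic bowl, 120 mm across, 50 mm high, on the counter to the right. Bystander.

How it is judged:
On the way, in this order (a step that is already met when the one before it is completed fails the run):
1. the paddle is held pressed against the rubber stop with at least 6 N for 0.5 s (contact force between turntable and stand above 6 N and x of paddle in the frame of stand above 0.1 m and y of paddle in the frame of stand between -0.013 and 0.013 m), for 0.5 s.
2. the tumbler stands upright in the green ring (horizontal distance between tumbler and seat below 0.008 m and z of tumbler in the frame of seat between -0.004 and 0.005 m and angle between tumbler's own z axis and vertical below 0.08 rad), for 0.2 s.
At the end, for the whole second after the job is handed in: Paddle mid point within 13 mm of the index line, susan at rest; tumbler upright (0.08 rad) and at rest in the green ring, base within 8 mm of its centre and on the disc (-4 to +5 mm); both dabbas upright (0.15 rad) on the disc, within 120 mm of its axis (all of step 2 and x of paddle in the frame of stand above 0.1 m and y of paddle in the frame of stand between -0.013 and 0.013 m and angular speed of turntable below 0.05 rad/s and linear speed of tumbler below 0.03 m/s and angle between each of dabba_a, dabba_b's own z axis and vertical below 0.15 rad and horizontal distance between each of dabba_a, dabba_b and turntable below 0.12 m and height (world z) of each of dabba_a, dabba_b above 0.02 m); the robot touches nothing.
It fails at once if the paddle presses or strikes the stop with more than 20 N (contact force between turntable and stand above 20 N).
It fails at once if the tumbler is dropped or thrown (faster than 0.5 m/s while no finger holds it) (linear speed of tumbler above 0.5 m/s and contact force between the fingers and tumbler below 0.1 N).
It fails at once if a dabba tips over or falls off (angle between any of dabba_a, dabba_b's own z axis and vertical above 0.4 rad).
It fails at once if the container, fork, jar or bowl is moved more than 30 mm (distance of any of container, fork, jar, bowl from where it was at the start of the episode above 0.03 m).
It also fails if it takes over 72 s, if anything falls off the work surface, if the arm or the gripper's body presses on something with over 40 N, if the wrist force passes 120 N, or if a joint passes its speed limit or range.

### The arm

A 6-joint arm with a two-finger parallel gripper is mounted at the origin on the work surface. World frame = base frame: x ahead of the robot, y to its left, z up, the work surface at z = 0. Lengths are in m, angles in rad, forces in N, time in s.
With the tool pointing down it reaches from about 0.375 to 0.975 m from the base axis. Payload 3.8 kg.
Tool frame: the origin (TCP) lies at the very end of the fingers, on their centre line; the grasp point (between the pads) lies 19 mm behind it; z points along the fingers, y is the direction in which the jaws open and shut (so a half turn about z gives the same grasp; the last joint's range is limited). The gripper opens to 88 mm and grips with 3 to 60 N. Pads are 18 mm wide; open, the fingers measure 123 mm over their backs; the gripper's body (75 mm by 187 mm) begins 45 mm behind the grasp point.
Start: joints at [-1.236, 0.264, 1.604, -0, 1.274, -0.037], TCP at [0.245, -0.629, 0.239] pointing down, gripper open.
Joint ranges: [-2.63, 2.63], [-0.94, 2.18], [0.31, 2.57], [-1.31, 4.45], [0, 2.66], [-2.55, 2.55]. Speed limits (rad/s): [2.57, 2.57, 3.14, 3.14, 3.14, 3.14].

### API

Orientations are given as a 3x3 rotation matrix whose columns are the frame's x, y, z axes.
In Python, from plant import observe, viewer, env gives the robot as it stands. The module is installed in compiled form; this text tells all that it offers.
- The arm moves only by the shell command python3 -m handwheel 'ROWS' [FORCE]. ROWS is JSON, one flat list of numbers, 5 for each row, row after row: the shift along the tool's x, y, z in cm, then the turn about the tool's z in degrees, then the closure, from -1 (fully open) to 1 (shut), so that 0 is half open. In form: [dx, dy, dz, roll, grip, dx, dy, dz, roll, grip, ...]. A call has 1 to 5 rows; each row shifts and turns the commanded pose from where the row before left it, along the tool's axes as they then stand; what a row does not reach is not made up. A row lasts 1/12 s, in which the tool goes at most 41.7 mm and 7.16 degrees, less where a joint would pass 70% of its speed; a pose out of reach is approached as far as the arm can. A call is refused whole if a number of a shift passes 4.17 or a number of a turn 7.16, either way. A call with a gripper value outside its range is refused whole. The fingers move at their own pace and stop on an object; FORCE is the grip in N (left out, the last holds). Time passes only in rows, so rows that do not move let the fingers close. It gives the time, the measured TCP pose, the force and the opening at its end, in the units of the state.
- observe(): the state, without advancing time (a new reading comes with each control period).
- viewer.snapshot(name): name is "side" or "top" or "wrist"; returns a dict with "color" (480x640x3 uint8, blue, green, red), "range_z" (480x640 float32, m along the optical axis (not along the pixel's ray), 0 where there is no reading), "intrinsics" (3x3 intrinsics, pixels), "world_to_cam" (4x4, takes a point from world to camera coordinates). Camera axes: x right, y up, looking along -z (the intrinsics and any distortion apply to the point x, -y, -z); pixel columns grow to the right and rows downward; lengths in m; the calibration is good to about 2 mm. A picture is of the moment at which its call begins.
- env.finish_job(): hands the job in, once; it reports no verdict.
The state is a dict: "clock": time; "qpos": joint angles; "joint_velocities": joint speeds; "tau": joint torques, N m; "position": TCP position; "tcp_rot": TCP orientation; "contact_force": force on the tool from outside, world axes, zero at the start; "torque": the same for the moment, N m; "gripper_width": finger opening in m.
Only numpy, scipy, OpenCV 4.12 (cv2) and the standard library are available. Lean on these libraries where they do the work, as an engineer would, in place of code of your own. Each camera call takes 0.05 s, during which the arm holds its last target. There are 200 camera calls.

## Working session

There is one attempt and no reset: what is moved stays moved. The work goes in short steps, Python scripts to look and compute and a shell command to move; the robot and the scene stay as the last step left them, time stands still between calls to the robot, and variables do not carry over. Pictures are saved under pics/ and viewed, about 8 in all and at most 12, crops included, and the job is handed in when it is done.

```bash
mkdir -p pics
cat > h.py <<'E'
import numpy as np, cv2
from plant import observe, viewer, env
def snap(n):
    s=viewer.snapshot(n); cv2.imwrite(f'pics/{n}_{observe()["clock"]:.2f}.png',s['color']); np.savez(f'{n}.npz',**s); return s
def pt(s,u,v,z=None):
    """world point of pixel: on plane z, or from depth"""
    K=s['intrinsics'];T=np.linalg.inv(s['world_to_cam'])
    d=np.array([(u-K[0,2])/K[0,0],-(v-K[1,2])/K[1,1],-1.])
    R=T[:3,:3]@d;o=T[:3,3]
    t=s['range_z'][int(v),int(u)] if z is None else (z-o[2])/R[2]
    return o+R*t
E
python3 - <<'E'
from h import *
for n in('top','side'):
    s=snap(n);print(n,s['intrinsics'].round(1).tolist(),np.linalg.inv(s['world_to_cam']).round(3).tolist())
o=observe();print(o);
E
ls pics
```

```text
top [[550.0, 0.0, 318.4], [0.0, 550.0, 237.6], [0.0, 0.0, 1.0]] [[0.025, 0.982, -0.187, 0.288], [-1.0, 0.023, -0.01, -0.011], [-0.005, 0.187, 0.982, 1.331], [0.0, 0.0, 0.0, 1.0]]
side [[486.8, 0.0, 322.0], [0.0, 486.8, 246.2], [0.0, 0.0, 1.0]] [[-0.888, 0.332, -0.318, 0.216], [-0.459, -0.624, 0.632, 0.623], [0.012, 0.707, 0.707, 0.784], [0.0, 0.0, 0.0, 1.0]]
{'clock': 0.1, 'qpos': array([-1.23588042e+00,  2.64687579e-01,  1.60522776e+00, -1.94449821e-05,
        1.27370403e+00, -3.69257306e-02]), 'joint_velocities': array([-8.67847423e-05, -4.64111661e-03, -3.98701092e-03,  1.40927026e-03,
       -5.61999860e-04, -7.26345786e-04]), 'tau': array([-2.54531251e-04, -5.03620219e+01, -3.58071721e+01,  7.30262697e-02,
        2.33287172e-02, -4.03947263e-05]), 'position': array([ 0.24501445, -0.62827415,  0.23751115]), 'tcp_rot': array([[ 9.31657745e-01,  3.63336453e-01, -6.83721477e-04],
       [ 3.63337092e-01, -9.31655793e-01,  1.90799800e-03],
       [ 5.62521501e-05, -2.02602249e-03, -9.99997946e-01]]), 'contact_force': array([-1.16855279e-05, -3.85588425e-01, -2.16173477e-01]), 'torque': array([-0.0155398 , -0.07977324,  0.0217515 ]), 'gripper_width': 0.08824838256063701}
side_0.10.png
top_0.05.png
```

View pics/top_0.05.png

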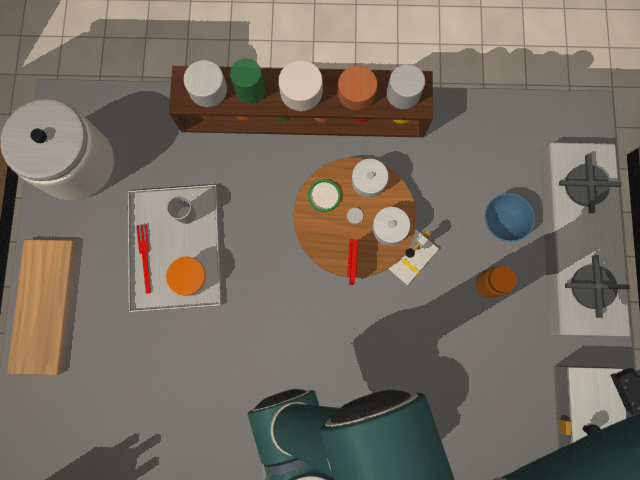

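View pics/side_0.10.png

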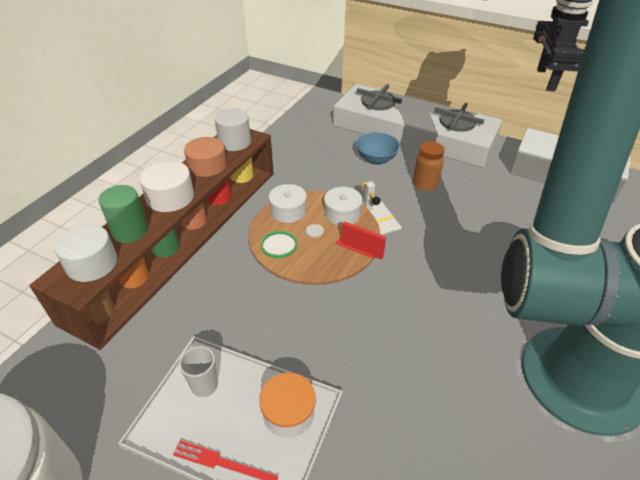

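The top view shows the susan's hub at about (355,216) and the paddle pointing at the robot, (353,240–283). The post and yellow mark are near (412,260), the tumbler at (180,208) and the ring at (324,195). I'll enlarge a crop of this.

Run:
```python
from h import *
s=np.load('top.npz')
c=s['color'];a=cv2.resize(c[150:300,285:445],None,fx=5,fy=5,interpolation=cv2.INTER_CUBIC)[:, :800]
cv2.imwrite('pics/crop1.png',cv2.resize(a,(640,600)))
# colour fits (crop scale 4x)
b,g,r=[c[...,i].astype(int) for i in range(3)]
def fit(m,z,n):
    m=m.astype(np.uint8);k,l,st,ce=cv2.connectedComponentsWithStats(m)
    i=1+np.argmax(st[1:,4]);v,u=np.nonzero(l==i)
    P=np.array([pt(s,x,y,z) for x,y in zip(u+.0,v+.0)]);(cx,cy),rad=cv2.minEnclosingCircle(P[:,:2].astype(np.float32))
    print(n,len(u),'px',u.mean().round(1),v.mean().round(1),'mean',P.mean(0).round(4),'circ',round(cx,4),round(cy,4),round(rad,4));return P
sub=np.zeros(r.shape,bool);sub[140:300,280:425]=1
fit(sub&(r>100)&(r-b>30)&(r-g>15)&(r-g<110),.03,'disc')
fit(sub&(g-r>40)&(g-b>20),.038,'ring')
P=fit(sub&(r>150)&(g<60),.09,'paddle')
d=np.linalg.svd(P[:,:2]-P[:,:2].mean(0))[2][0];print('paddle dir',d)
print('hub',pt(s,355,216),'tum',pt(s,180,204),'post',pt(s,427,239))
```

```text
disc 6117 px 340.2 215.7 mean [ 0.592  -0.0503  0.03  ] circ 0.5875 -0.0844 0.1543
ring 182 px 323.7 195.1 mean [ 0.6401 -0.009   0.038 ] circ 0.64 -0.0083 0.0397
paddle 315 px 351.9 259.8 mean [ 0.4751 -0.0769  0.09  ] circ 0.4729 -0.0787 0.0488
paddle dir [-0.99981456  0.01925709]
hub [ 0.59138651 -0.0859674   0.03053001] tum [0.61145424 0.34121003 0.03007965] post [ 0.52889181 -0.24992339  0.08165946]
```

View pics/crop1.png

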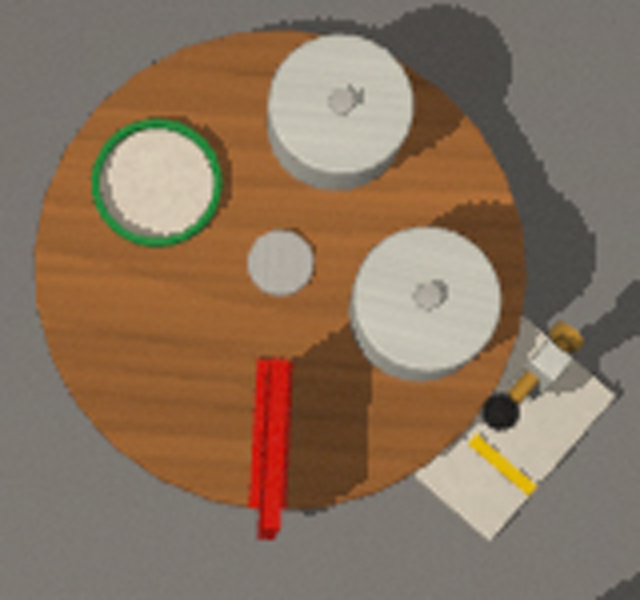

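Run:
```python
from h import *
s=np.load('top.npz')
p=lambda x,y,z:pt(s,285+x/4-.4,150+y/4-.4,z)
ed=np.array([p(34,262,.03),p(525,262,.03),p(275,29,.03),p(275,512,.03)]);C=np.array([ed[2:,0].mean(),ed[:2,1].mean()]);print('disc centre',C,'hub',p(281,262,.034), 'ring',np.linalg.norm(p(157,182,.038)[:2]-C))
for n,a in dict(ball=(500,411,.062),post=(547,355,.084),y0=(473,440,.006),y1=(533,490,.006),pad_in=(283,360,.09),pad_out=(270,528,.09),ring=(157,182,.038),dabA=(341,103,.054),dabB=(426,298,.054)).items():
    w=p(*a)[:2]-C;print(n,p(*a).round(4),'r',np.linalg.norm(w).round(4),'ang',np.degrees(np.arctan2(w[1],w[0])).round(2))
for n,uv in dict(post=(547,355),yel=(503,465),base=(490,520),hub=(281,262)).items(): print(n,s['range_z'][int(150+uv[1]/4),int(285+uv[0]/4)],pt(s,285+uv[0]/4,150+uv[1]/4))
# paddle point cloud
c=s['color'].astype(int);P=np.array([pt(s,u,v) for v in range(235,290) for u in range(340,365) if c[v,u,2]>150 and c[v,u,1]<60])
T=P[P[:,2]>.084];print(len(T),T.mean(0),T.min(0),T.max(0))
# tumbler cloud from both cams
for n,(u0,u1,v0,v1) in dict(top=(160,200,190,230),side=(175,225,340,405)).items():
    q=np.load(n+'.npz');Q=np.array([pt(q,u,v) for v in range(v0,v1) for u in range(u0,u1) if q['range_z'][v,u]>0])
    M=Q[(Q[:,2]>.078)&(Q[:,2]<.09)];print(n,len(M),cv2.minEnclosingCircle(M[:,:2].astype(np.float32)),M.max(0))
    M=Q[(Q[:,2]>.02)&(Q[:,2]<.07)];print(M.min(0),M.max(0))
q=np.load('side.npz');c=q['color'].astype(int)
P=np.array([pt(q,u,v) for v in range(210,270) for u in range(325,395) if c[v,u,2]>140 and c[v,u,1]<60]);T=P[P[:,2]>.085];print('pad side',len(T),T.mean(0),T.min(0),T.max(0),np.linalg.svd(T[:,:2]-T[:,:2].mean(0))[2][0])
```

```text
disc centre [ 0.5915348  -0.08460983] hub [ 0.59280241 -0.08537826  0.034     ] ring 0.08957158522574865
ball [ 0.5    -0.2127  0.062 ] r 0.1575 ang -125.56
post [ 0.5297 -0.2365  0.084 ] r 0.164 ang -112.17
y0 [ 0.491  -0.2051  0.006 ] r 0.1569 ang -129.84
y1 [ 0.4613 -0.2412  0.006 ] r 0.2037 ang -129.74
pad_in [ 0.522 -0.084  0.09 ] r 0.0696 ang 179.54
pad_out [ 0.4251 -0.0779  0.09  ] r 0.1666 ang 177.68
ring [ 0.6399 -0.0093  0.038 ] r 0.0896 ang 57.28
dabA [ 0.6875 -0.1192  0.054 ] r 0.102 ang -19.84
dabB [ 0.5682 -0.1705  0.054 ] r 0.089 ang -105.19
post 1.2694082 [ 0.52897471 -0.23761418  0.0827811 ]
yel 1.3315066 [ 0.4747203  -0.22361322  0.00936065]
base 1.3245612 [ 0.44103168 -0.21545591  0.0100915 ]
hub 1.3316242 [ 0.59207753 -0.0864182   0.03295279]
186 [ 0.47367881 -0.08035899  0.08991506] [ 0.42489251 -0.08606183  0.08416963] [ 0.52152807 -0.07482695  0.09638257]
top 126 ((0.590935230255127, 0.32981905341148376), 0.029260870069265366) [0.61994627 0.35753503 0.08922005]
[0.56404038 0.30308924 0.02004661] [0.61658094 0.35591188 0.06949567]
side 290 ((0.5897715091705322, 0.3304927349090576), 0.029594628140330315) [0.61851644 0.35887889 0.08795149]
[0.56206421 0.30454408 0.02003098] [0.61551038 0.35804494 0.06981709]
pad side 83 [ 0.45121992 -0.01650992  0.14659973] [ 0.2163997  -0.07874045  0.08500038] [0.51961068 0.62343789 0.78394895] [-0.35036388  0.93661366]
```

```bash
python3 -m handwheel '[2.64,-2.95,0,0,1,2.64,-2.95,0,0,1,2.64,-2.95,0,0,1,2.64,-2.95,0,0,1]' 20 >/dev/null
python3 -m handwheel '[2.64,-2.95,0,0,1,2.64,-2.95,0,0,1,2.64,-2.95,0,0,1,2.64,-2.95,0,0,1]' >/dev/null
python3 -m handwheel '[2.64,-2.95,0,0,1,2.64,-2.95,0,0,1,2.64,-2.95,0,0,1,2.64,-2.95,0,0,1]' >/dev/null
python3 -m handwheel '[2.64,-2.95,0,0,1,2.64,-2.95,0,0,1,2.64,-2.95,0,0,1,2.64,-2.95,0,0,1]'
python3 -m handwheel '[0,0,1,-6.7,1,0,0,1,-6.7,1,0,0,1,-6.7,1,0,0,1,-6.7,1,0,0,1,-6.7,1]'  >/dev/null
python3 -m handwheel '[0,0,1,-6.7,1,0,0,1,-6.7,1,0,0,1,-6.7,1,0,0,1,-6.7,1,0,0,1,-6.7,1]'
cat >> h.py <<'E'
def go(x,y,z,yaw=None):
    """remaining shift in tool axes (cm) and roll to reach yaw of tool x (deg)"""
    o=observe();R=o['tcp_rot'];d=np.array([x,y,z])-o['position'];yw=np.degrees(np.arctan2(R[1,0],R[0,0]))
    print('t',round(o['clock'],2),'pos',o['position'].round(4),'yaw',yw.round(2),'F',o['contact_force'].round(2),'w',round(o['gripper_width'],4),'shift cm',(R.T@d*100).round(2),'roll',None if yaw is None else round((yw-yaw+180)%360-180,2))
E
python3 -c "
from h import *;go(.467,-.04,.046,88)"
```

```text
clock: 1.43
position: [0.4672, -0.0336, 0.2385]
tcp_rot: [[0.932, 0.363, -0.0], [0.363, -0.932, -0.0], [-0.0, 0.0, -1.0]]
contact_force: [0.4, 0.4, 1.0]
gripper_width: 0.0005
clock: 2.27
position: [0.4668, -0.0356, 0.1378]
tcp_rot: [[0.024, 1.0, -0.001], [1.0, -0.024, 0.0], [0.0, -0.001, -1.0]]
contact_force: [0.2, 0.1, -0.2]
gripper_width: 0.0007
t 2.27 pos [ 0.4668 -0.0356  0.1378] yaw 88.63 F [ 0.24  0.07 -0.2 ] w 0.0007 shift cm [-0.44  0.04  9.18] roll 0.63
```

```bash
python3 -m handwheel '[0,0,2.3,0.6,1,0,0,2.3,0,1,0,0,2.3,0,1,0,0,2.3,0,1,0,0,0,0,1]'  
python3 -m handwheel '[-0.6,0,0,0,1,-0.6,0,0,0,1,-0.6,0,0,0,1,-0.4,0,0,0,1,-0.3,0,0,0,1]'
python3 -m handwheel '[-0.2,0,0,0,1,-0.2,0,0,0,1,-0.2,0,0,0,1]'
python3 -m handwheel '[-0.2,0,0,0,1,-0.2,0,0,0,1]'
python3 -c "
from h import *;go(.467,-.0664,.046,88);snap('top')"; ls pics
```

```text
clock: 2.68
position: [0.4628, -0.0351, 0.0422]
tcp_rot: [[0.04, 0.999, -0.009], [0.999, -0.04, 0.001], [0.001, -0.009, -1.0]]
contact_force: [-1.0, 0.5, 1.1]
gripper_width: 0.0005
clock: 3.1
position: [0.4674, -0.0617, 0.0481]
tcp_rot: [[0.041, 0.999, 0.003], [0.999, -0.041, -0.001], [-0.0, 0.003, -1.0]]
contact_force: [-0.4, -0.8, -0.3]
gripper_width: 0.0002
clock: 3.35
position: [0.4664, -0.0666, 0.0472]
tcp_rot: [[0.041, 0.999, 0.001], [0.999, -0.041, 0.001], [0.001, 0.001, -1.0]]
contact_force: [0.1, 2.6, 1.1]
gripper_width: 0.0003
clock: 3.52
position: [0.4661, -0.0705, 0.0469]
tcp_rot: [[0.04, 0.999, 0.0], [0.999, -0.04, 0.0], [0.0, 0.0, -1.0]]
contact_force: [1.3, 3.2, 1.7]
gripper_width: 0.0004
t 3.52 pos [ 0.4661 -0.0705  0.0469] yaw 87.71 F [1.33 3.24 1.75] w 0.0004 shift cm [0.41 0.07 0.09] roll -0.29
crop1.png
side_0.10.png
top_0.05.png
top_3.57.png
```

```bash
python3 -m handwheel '[-0.4,-0.03,0,-3,1,-0.655,-0.056,0,-4,1,-0.655,-0.056,0,-3.3,1,-0.655,-0.056,0,-3,1,-0.655,-0.056,0,-3,1]'  
python3 -m handwheel '[-0.655,-0.056,0,-3,1,-0.655,-0.056,0,-3,1,-0.655,-0.056,0,-3,1,-0.655,-0.056,0,-3,1]'
cat >> h.py <<'E'
C=np.array([.5915,-.0848])
def phi():
    o=observe();w=o['position'][:2]-C;r=np.hypot(*w);f=o['contact_force'];a=np.arctan2(w[1],w[0])+np.arcsin(.0145/r)
    R=o['tcp_rot'];t=np.array([-np.sin(a),np.cos(a)])
    print('t',round(o['clock'],2),'r',r.round(4),'phi',(np.degrees(a)%360).round(2),'yaw-phi+90',((np.degrees(np.arctan2(R[1,0],R[0,0])-a)+90)%360).round(2),'Ftang',(-f[:2]@t).round(2),'F',f.round(2),'z',o['position'][2].round(4))
E
python3 -c "
from h import *;phi()"
```

```text
clock: 3.98
position: [0.4655, -0.1008, 0.0465]
tcp_rot: [[-0.245, 0.97, -0.001], [0.97, 0.245, 0.0], [0.001, -0.001, -1.0]]
contact_force: [-0.6, 1.6, 2.1]
gripper_width: 0.0001
clock: 4.32
position: [0.4712, -0.1263, 0.0462]
tcp_rot: [[-0.441, 0.898, -0.002], [0.898, 0.441, 0.001], [0.001, -0.002, -1.0]]
contact_force: [-1.5, 1.9, 2.0]
gripper_width: 0.0002
t 4.32 r 0.1272 phi 205.6 yaw-phi+90 0.56 Ftang 2.35 F [-1.51  1.88  1.98] z 0.0462
```

```bash
python3 -m handwheel '[-0.655,-0.03,0,-3,1,-0.655,-0.03,0,-3,1,-0.655,-0.03,0,-3,1,-0.655,-0.056,0,-3,1]'
python3 -m handwheel '[-0.33,-0.03,0,-1.5,1,-0.22,-0.02,0,-1,1,-0.22,-0.02,0,-1,1]'
python3 -c "
from h import *;phi();s=snap('top');cv2.imwrite('pics/crop2.png',cv2.resize(s['color'][190:300,330:450],None,fx=5,fy=5,interpolation=cv2.INTER_CUBIC))"
```

```text
clock: 4.65
position: [0.4826, -0.1495, 0.0458]
tcp_rot: [[-0.618, 0.786, -0.004], [0.786, 0.618, 0.001], [0.003, -0.002, -1.0]]
contact_force: [-1.4, 1.2, 0.4]
gripper_width: 0.0002
clock: 4.9
position: [0.4874, -0.1559, 0.046]
tcp_rot: [[-0.663, 0.748, -0.003], [0.748, 0.663, 0.001], [0.002, -0.001, -1.0]]
contact_force: [-2.6, 1.2, 0.1]
gripper_width: 0.0006
t 4.9 r 0.1261 phi 220.94 yaw-phi+90 0.61 Ftang 2.64 F [-2.64  1.21  0.15] z 0.046
```

View pics/crop2.png

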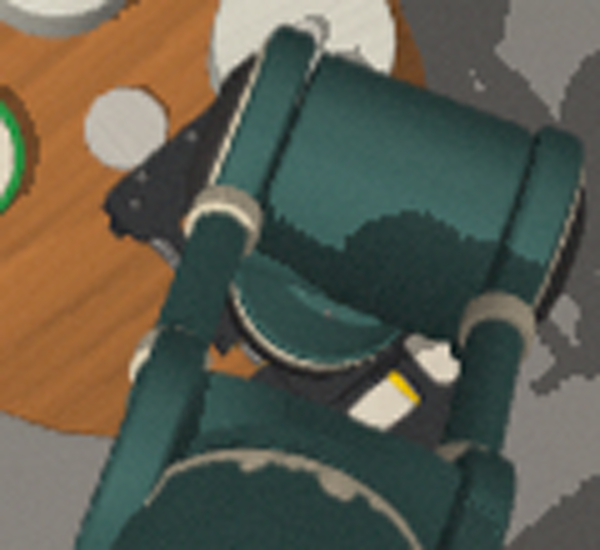

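```bash
python3 -m handwheel '[-0.15,-0.01,0,-0.7,1,-0.15,-0.01,0,-0.7,1,-0.15,-0.01,0,-0.7,1,-0.1,-0.01,0,-0.5,1,-0.1,-0.01,0,-0.5,1]' >/dev/null
python3 -c "
from h import *;phi()"
python3 -m handwheel '[-0.1,-0.01,0,-0.5,1,-0.1,-0.01,0,-0.5,1]' >/dev/null
python3 -c "
from h import *;phi()"
python3 -m handwheel '[-0.1,-0.01,0,-0.5,1,-0.1,-0.01,0,-0.5,1]' >/dev/null
python3 -c "
from h import *;phi()"
```

```text
t 5.37 r 0.125 phi 224.33 yaw-phi+90 0.32 Ftang 1.57 F [-2.55 -0.29 -1.27] z 0.0467
t 5.53 r 0.125 phi 225.27 yaw-phi+90 0.38 Ftang 1.19 F [-1.73 -0.05 -1.09] z 0.0467
t 5.7 r 0.1249 phi 226.23 yaw-phi+90 0.43 Ftang 1.99 F [-2.15  0.63 -0.69] z 0.0467
```

```bash
cat > ck.py <<'E'
from h import *;import sys
phi();o=observe();sys.exit(bool(np.hypot(*o['contact_force'][:2])>6))
E
M="python3 -m handwheel"
python3 -m handwheel '[-0.05,-0.005,0,-0.25,1,-0.05,-0.005,0,-0.25,1]' >/dev/null && python3 ck.py && 
python3 -m handwheel '[-0.05,-0.005,0,-0.25,1,-0.05,-0.005,0,-0.25,1]' >/dev/null && python3 ck.py && 
python3 -m handwheel '[-0.05,-0.005,0,-0.25,1,-0.05,-0.005,0,-0.25,1]' >/dev/null && python3 ck.py && 
python3 -m handwheel '[-0.05,-0.005,0,-0.25,1,-0.05,-0.005,0,-0.25,1]' >/dev/null && python3 ck.py && 
python3 -m handwheel '[-0.05,-0.005,0,-0.25,1,-0.05,-0.005,0,-0.25,1]' >/dev/null && python3 ck.py && 
python3 -m handwheel '[-0.05,-0.005,0,-0.25,1,-0.05,-0.005,0,-0.25,1]' >/dev/null && python3 ck.py && 
python3 -m handwheel '[-0.05,-0.005,0,-0.25,1,-0.05,-0.005,0,-0.25,1]' >/dev/null && python3 ck.py
```

```text
t 5.87 r 0.1249 phi 226.71 yaw-phi+90 0.41 Ftang 2.5 F [-2.63  0.85  0.15] z 0.0468
t 6.03 r 0.1249 phi 227.14 yaw-phi+90 0.49 Ftang 1.22 F [-1.68 -0.02 -0.42] z 0.0468
t 6.2 r 0.1249 phi 227.61 yaw-phi+90 0.52 Ftang 2.15 F [-2.32  0.66 -0.01] z 0.0468
t 6.37 r 0.1248 phi 228.08 yaw-phi+90 0.55 Ftang 1.7 F [-2.33 -0.05 -0.44] z 0.0468
t 6.53 r 0.1248 phi 228.53 yaw-phi+90 0.6 Ftang 1.23 F [-2.   -0.4  -0.14] z 0.0468
t 6.7 r 0.1249 phi 228.57 yaw-phi+90 1.05 Ftang 6.57 F [-5.38  3.84  4.3 ] z 0.0467
```

```bash
sed -i 's/>6)/>12)/' ck.py
python3 -m handwheel '[-0.05,0,0,0,1,0,0,0,0,1]' >/dev/null && python3 ck.py && 
python3 -m handwheel '[-0.05,0,0,0,1,0,0,0,0,1]' >/dev/null && python3 ck.py && 
python3 -m handwheel '[-0.05,0,0,0,1,0,0,0,0,1]' >/dev/null && python3 ck.py && 
python3 -m handwheel '[-0.05,0,0,0,1,0,0,0,0,1]' >/dev/null && python3 ck.py
```

```text
t 6.87 r 0.1249 phi 228.56 yaw-phi+90 1.03 Ftang 6.97 F [-5.75  4.01  4.85] z 0.0467
t 7.03 r 0.1249 phi 228.57 yaw-phi+90 1.01 Ftang 8.3 F [-6.26  5.44  5.24] z 0.0467
t 7.2 r 0.125 phi 228.57 yaw-phi+90 1.02 Ftang 10.48 F [-8.92  5.73  6.85] z 0.0466
t 7.37 r 0.1249 phi 228.57 yaw-phi+90 1.01 Ftang 11.98 F [-9.41  7.46  7.56] z 0.0465
```

Run:
```python
from h import *
s=snap('side');w=snap('wrist');o=observe();phi();print(o['torque'],o['tcp_rot'].round(3).tolist(),o['position'],o['contact_force'],o['gripper_width'])
a=cv2.resize(s['color'][150:300,280:430],(500,500),interpolation=cv2.INTER_CUBIC)
cv2.imwrite('pics/crop3.png',a)
```

```text
t 7.47 r 0.1249 phi 228.58 yaw-phi+90 1.0 Ftang 11.31 F [-8.5   7.46  7.9 ] z 0.0466
[ 0.78884059  1.02567914 -0.14797638] [[-0.761, 0.648, -0.005], [0.648, 0.761, 0.003], [0.006, -0.001, -1.0]] [ 0.49852366 -0.16826756  0.04655711] [-8.50265515  7.4571605   7.89909533] 0.0005247837935869572
```

View pics/crop3.png

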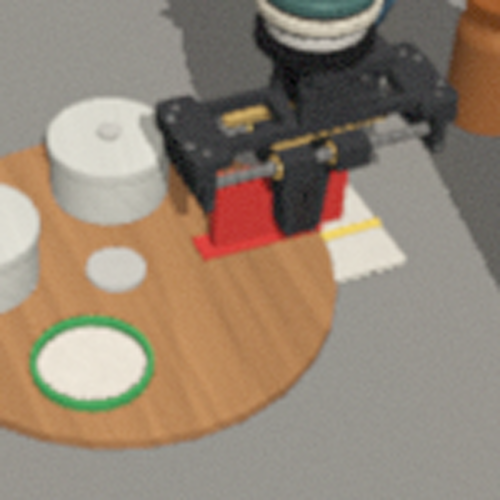

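The side view shows the closed fingers flat on the paddle, with the paddle lying at the yellow mark. Nothing else is touching. I'll press on to about 15 N and hold.

```bash
sed -i 's/>12)/>15.5)/' ck.py
python3 -m handwheel '[-0.05,0,0,0,1,0,0,0,0,1]' >/dev/null && python3 ck.py && 
python3 -m handwheel '[-0.05,0,0,0,1,0,0,0,0,1]' >/dev/null && python3 ck.py && 
python3 -m handwheel '[0,0,0,0,1,0,0,0,0,1]' >/dev/null && python3 ck.py; python3 -c "
from plant import observe as o;print(o()['torque'])"
```

```text
t 7.63 r 0.1249 phi 228.6 yaw-phi+90 0.98 Ftang 13.18 F [-9.99  8.59  9.41] z 0.0466
t 7.8 r 0.1249 phi 228.59 yaw-phi+90 0.98 Ftang 13.37 F [-10.21   8.64  10.7 ] z 0.0464
t 7.97 r 0.1249 phi 228.59 yaw-phi+90 0.99 Ftang 13.33 F [-10.4    8.37   9.95] z 0.0464
[ 1.03231338  1.25648297 -0.24136907]
```

```bash
python3 -m handwheel '[-0.05,0,0,0,1,0,0,0,0,1]' >/dev/null && python3 ck.py && 
python3 -m handwheel '[0,0,0,0,1,0,0,0,0,1,0,0,0,0,1,0,0,0,0,1]' >/dev/null && python3 ck.py &&
python3 -m handwheel '[0,0,-0.05,0,1,0,0,-0.05,0,1,0,0,0,0,1]' >/dev/null && python3 ck.py &&
python3 -m handwheel '[0,0,-0.1,0,1,0,0,-0.1,0,1,0,0,0,0,1]' >/dev/null && python3 ck.py; python3 -c "
from plant import observe as o;print(o()['torque'])"
```

```text
t 8.13 r 0.125 phi 228.6 yaw-phi+90 0.97 Ftang 16.03 F [-12.74   9.79  11.87] z 0.0464
[ 1.12442524  1.39239247 -0.18753129]
```

```bash
sed -i 's/>15.5)/>19)/' ck.py
python3 -m handwheel '[0,0,0,0,1,0,0,0,0,1,0,0,0,0,1,0,0,0,0,1]' >/dev/null && python3 ck.py &&
python3 -m handwheel '[0,0,0,0,1,0,0,0,0,1,0,0,0,0,1,0,0,0,0,1,0,0,0,0,1]' >/dev/null && python3 ck.py &&
python3 -m handwheel '[0,0,-0.1,0,1,0,0,-0.1,0,1,0,0,0,0,1]' >/dev/null && python3 ck.py &&
python3 -m handwheel '[0,0,-0.1,0,1,0,0,-0.1,0,1,0,0,0,0,1]' >/dev/null && python3 ck.py; python3 -c "
from plant import observe as o;print(o()['torque'])"
```

```text
t 8.47 r 0.125 phi 228.58 yaw-phi+90 0.99 Ftang 15.73 F [-11.93  10.25  11.87] z 0.0464
t 8.88 r 0.125 phi 228.59 yaw-phi+90 0.98 Ftang 15.34 F [-11.56  10.08  12.18] z 0.0464
t 9.13 r 0.125 phi 228.55 yaw-phi+90 1.03 Ftang 9.35 F [-5.14  8.31 -0.43] z 0.0467
t 9.38 r 0.1254 phi 228.53 yaw-phi+90 1.05 Ftang 8.58 F [-5.95  6.23 -3.49] z 0.0483
[ 0.85393378  0.59358832 -0.12163945]
```

```bash
sed -i 's/>19)/>15)/' ck.py
python3 -m handwheel '[-0.05,0,0,0,1,0,0,0,0,1]' >/dev/null && python3 ck.py && 
python3 -m handwheel '[-0.05,0,0,0,1,0,0,0,0,1]' >/dev/null && python3 ck.py && 
python3 -m handwheel '[-0.05,0,0,0,1,0,0,0,0,1]' >/dev/null && python3 ck.py && 
python3 -m handwheel '[-0.05,0,0,0,1,0,0,0,0,1]' >/dev/null && python3 ck.py && 
python3 -m handwheel '[-0.05,0,0,0,1,0,0,0,0,1]' >/dev/null && python3 ck.py && 
python3 -m handwheel '[-0.05,0,0,0,1,0,0,0,0,1]' >/dev/null && python3 ck.py
```

```text
t 9.55 r 0.1254 phi 228.54 yaw-phi+90 1.04 Ftang 10.09 F [-6.63  7.73 -2.36] z 0.0483
t 9.72 r 0.1254 phi 228.54 yaw-phi+90 1.03 Ftang 13.01 F [-9.18  9.25 -1.49] z 0.0483
t 9.88 r 0.1254 phi 228.52 yaw-phi+90 1.03 Ftang 12.83 F [-9.26  8.91  1.59] z 0.0482
t 10.05 r 0.1254 phi 228.54 yaw-phi+90 1.02 Ftang 16.2 F [-10.87  12.16   2.69] z 0.0482
```

```bash
python3 -m handwheel '[0,0,0,0,1,0,0,0,0,1,0,0,0,0,1,0,0,0,0,1,0,0,0,0,1]' >/dev/null; python3 ck.py
python3 -m handwheel '[0,0,0,0,1,0,0,0,0,1,0,0,0,0,1,0,0,0,0,1,0,0,0,0,1]' >/dev/null; python3 ck.py
python3 -m handwheel '[0,0,0,0,1,0,0,0,0,1,0,0,0,0,1,0,0,0,0,1]' >/dev/null; python3 ck.py; python3 -c "
from plant import observe as o;print(o()['torque'])"
```

```text
t 10.47 r 0.1254 phi 228.53 yaw-phi+90 1.04 Ftang 14.57 F [-10.65   9.95   2.58] z 0.0482
t 10.88 r 0.1254 phi 228.54 yaw-phi+90 1.02 Ftang 15.67 F [-10.89  11.35   2.09] z 0.0482
t 11.22 r 0.1254 phi 228.54 yaw-phi+90 1.02 Ftang 14.43 F [-10.31  10.12   2.33] z 0.0482
[ 1.31476234  1.23798246 -0.25757799]
```

```bash
python3 -m handwheel '[0.15,0,0,0,1,0.15,0,0,0,1,0.15,0,0,0,1,0.15,0,0,0,1,0.15,0,0,0,1]' >/dev/null; python3 ck.py
python3 -m handwheel '[0.15,0,0,0,1,0.2,0,0,0,1,0.4,0,0,0,1,0.8,0,0,0,1,1,0,0,0,1]' >/dev/null; python3 ck.py
python3 -m handwheel '[0,0,-2,0,1,0,0,-4,0,1,0,0,-4,0,1,0,0,-4,0,1,0,0,-4,0,1]' >/dev/null; python3 ck.py
python3 -m handwheel '[4,0,0,0,1,4,0,0,0,1,4,0,0,0,1,4,0,0,0,1,4,0,0,0,1]'
python3 - <<'E'
from h import *
go(.5905,.3300,.075+.1,None)
s=snap('top');cv2.imwrite('pics/crop4.png',cv2.resize(s['color'][150:300,285:445],(640,600),interpolation=cv2.INTER_CUBIC))
E
```

```text
t 11.63 r 0.1246 phi 228.49 yaw-phi+90 1.12 Ftang 0.13 F [-0.21 -0.04 -0.05] z 0.0511
t 12.05 r 0.131 phi 216.65 yaw-phi+90 12.93 Ftang -0.58 F [-0.72 -1.26  0.08] z 0.0511
t 12.47 r 0.1319 phi 215.99 yaw-phi+90 13.62 Ftang -0.59 F [ 0.4  -0.44  0.38] z 0.2322
clock: 12.88
position: [0.3235, -0.0202, 0.23]
tcp_rot: [[-0.761, 0.649, -0.0], [0.649, 0.761, 0.0], [0.0, 0.0, -1.0]]
contact_force: [-0.2, 0.8, 0.2]
gripper_width: 0.0004
t 12.88 pos [ 0.3235 -0.0202  0.23  ] yaw 139.55 F [-0.2   0.79  0.17] w 0.0004 shift cm [ 2.4  43.97  5.5 ] roll None
```

View pics/crop4.png

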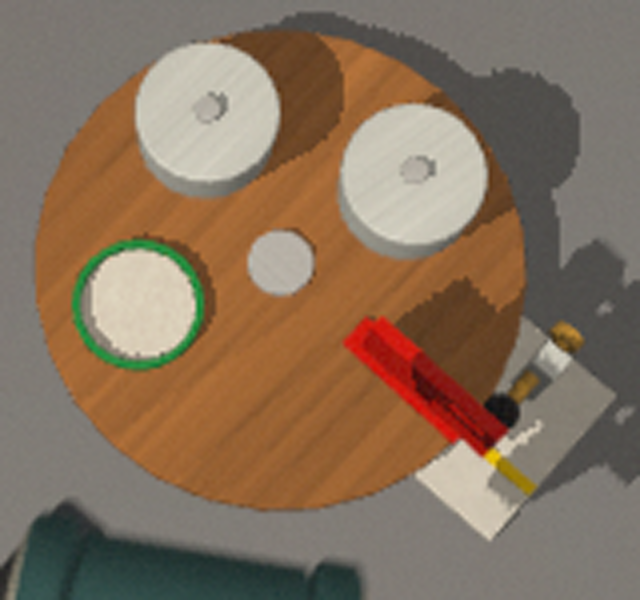

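The top view shows the paddle lying against the rubber at the mark (paddle end at crop (495,450)) and both dabbas upright. The ring is at crop (138,304). Next is the tumbler, keeping the present yaw.

```bash
python3 -m handwheel '[0.22,4,0,0,-1,0.22,4,0,0,-1,0.22,4,0,0,-1,0.22,4,0,0,-1,0.22,4,0,0,-1]' 25 >/dev/null
python3 -m handwheel '[0.22,4,0,0,-1,0.22,4,0,0,-1,0.22,4,0,0,-1,0.22,4,0,0,-1,0.22,4,0,0,-1]' >/dev/null
python3 -m handwheel '[0.22,4,0,0,-1,0,0,2,0,-1,0,0,3,0,-1,0,0,2,0,-1,0,0,0,0,-1]' >/dev/null
python3 - <<'E'
from h import *
go(.5905,.3300,.046,139.5)
s=snap('top');S=np.load('side.npz')
p=lambda x,y,z:pt(s,285+x/4-.4,150+y/4-.4,z)
g=p(138,304,.038);w=g[:2]-C;print('seat',g,np.hypot(*w),np.degrees(np.arctan2(w[1],w[0])))
c=s['color'].astype(int);m=(c[...,1]-c[...,2]>40)&(c[...,1]-c[...,0]>20);m[:, :280]=0;m[:,425:]=0;m[:150]=0;m[300:]=0
v,u=np.nonzero(m);P=np.array([pt(s,a,b,.038)[:2] for a,b in zip(u,v)]).astype(np.float32);print(cv2.fitEllipse(P),cv2.minEnclosingCircle(P),len(P))
E
```

```text
t 14.18 pos [0.5886 0.3279 0.1541] yaw 139.64 F [-0.46  0.06 -0.97] w 0.0885 shift cm [-0.05  0.39 10.8 ] roll 0.14
seat [5.63933913e-01 4.28056281e-04 3.80000000e-02] 0.08957516818473055 107.92323645324555
((0.5640467405319214, 0.00047984684351831675), (0.07452932000160217, 0.07476427406072617), 119.68546295166016) ((0.5638997554779053, 7.174647180363536e-05), 0.03973711282014847) 189
```

```bash
python3 -m handwheel '[-0.05,0.3,3,0,-1,0,0,3,0,-1,0,0,2,0,-1,0,0,1.8,0,-1,0,0,1,0,-1]' >/dev/null
python3 -m handwheel '[0,0,0,0,-1,0,0,0,0,-1]' >/dev/null
python3 -c "
from h import *;go(.5905,.33,.046,139.5);snap('wrist')"; ls pics/wrist*
```

```text
t 14.82 pos [0.5955 0.3316 0.0539] yaw 139.6 F [-0.49  0.37  0.42] w 0.0885 shift cm [ 0.27 -0.45  0.79] roll 0.1
pics/wrist_14.87.png
pics/wrist_7.47.png
```

```bash
python3 -m handwheel '[0,0,0,0,-1,0,0,0,0,-1,0,0,0,0,-1]' >/dev/null
python3 -c "
from h import *;go(.5905,.33,.046,139.5)"
```

```text
t 15.12 pos [0.5959 0.3319 0.0543] yaw 139.6 F [0.09 0.22 0.72] w 0.0883 shift cm [ 0.29 -0.49  0.83] roll 0.1
```

View pics/wrist_14.87.png

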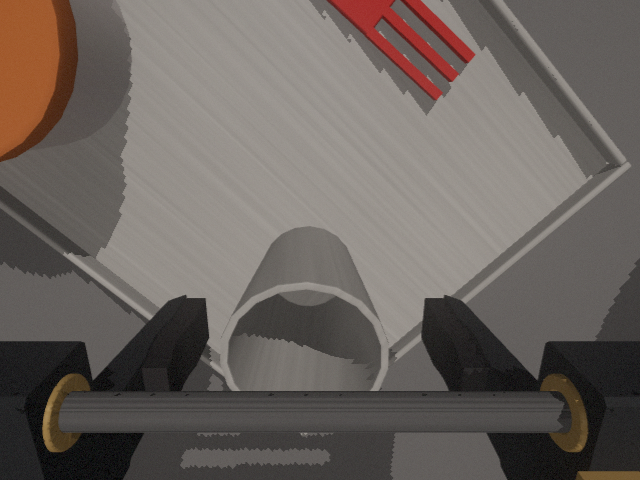

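The wrist view shows the tumbler rim (centre about x=307) between the open fingers (207 to 423), about 3–5 mm off centre. I'll correct that, then grip.

```bash
python3 -m handwheel '[0.29,-0.48,0.4,0,-1,0,0,0.4,0,-1,0,0,0,0,-1,0,0,0,0,-1]' >/dev/null
python3 -c "
from h import *;go(.5905,.33,.046,139.5)"
python3 -m handwheel '[0,0,0,0,0.5,0,0,0,0,0.5,0,0,0,0,0.5,0,0,0,0,0.5,0,0,0,0,0.7]' 25 >/dev/null
python3 -m handwheel '[0,0,0,0,0.7,0,0,0,0,0.7,0,0,0,0,0.7,0,0,0,0,0.7]'
python3 -c "
from h import *;go(.5905,.33,.046,139.5)"
```

```text
t 15.45 pos [0.589  0.3294 0.044 ] yaw 139.61 F [ 0.   -0.09  0.79] w 0.088 shift cm [-0.08  0.15 -0.2 ] roll 0.11
clock: 16.2
position: [0.5897, 0.3297, 0.0447]
tcp_rot: [[-0.762, 0.648, 0.0], [0.648, 0.762, 0.0], [-0.0, 0.0, -1.0]]
contact_force: [0.7, 0.4, -0.3]
gripper_width: 0.0554
t 16.2 pos [0.5897 0.3297 0.0447] yaw 139.6 F [ 0.7   0.42 -0.25] w 0.0554 shift cm [-0.04  0.08 -0.13] roll 0.1
```

```bash
python3 -m handwheel '[0,0,-0.5,0,0.7,0,0,-1,0,0.7,0,0,-2,0,0.7,0,0,-3,0,0.7,0,0,-3,0,0.7]' >/dev/null
python3 -m handwheel '[0,0,-2.5,0,0.7,0,0,-1,0,0.7,0,0,0,0,0.7]'
python3 -m handwheel '[-0.7,-0.95,0,0,0.7,-1.4,-1.91,0,0,0.7,-1.4,-1.91,0,0,0.7,-1.4,-1.91,0,0,0.7,-1.4,-1.91,0,0,0.7]' >/dev/null
python3 -m handwheel '[-1.4,-1.91,0,0,0.7,-1.4,-1.91,0,0,0.7,-1.4,-1.91,0,0,0.7,-1.4,-1.91,0,0,0.7,-1.4,-1.91,0,0,0.7]' >/dev/null
python3 -m handwheel '[-1.4,-1.91,0,0,0.7,-1.4,-1.91,0,0,0.7,-1.4,-1.91,0,0,0.7,-1.4,-1.91,0,0,0.7,-0.7,-0.95,0,0,0.7]' >/dev/null
python3 -m handwheel '[0,0,0,0,0.7,0,0,0,0,0.7,0,0,0,0,0.7,0,0,0,0,0.7]' >/dev/null
python3 -c "
from h import *;go(.5638,.0004,.0707,139.5);s=snap('side');cv2.imwrite('pics/crop5.png',s['color'][150:400,180:430].repeat(2,0).repeat(2,1))"
```

```text
clock: 16.87
position: [0.5919, 0.3308, 0.1796]
tcp_rot: [[-0.762, 0.648, 0.007], [0.648, 0.762, 0.004], [-0.003, 0.007, -1.0]]
contact_force: [0.3, 0.5, -0.9]
gripper_width: 0.0555
t 18.45 pos [5.655e-01 1.000e-04 1.743e-01] yaw 139.66 F [ 0.44  0.15 -1.01] w 0.0556 shift cm [ 0.14 -0.09 10.36] roll 0.16
```

View pics/crop5.png

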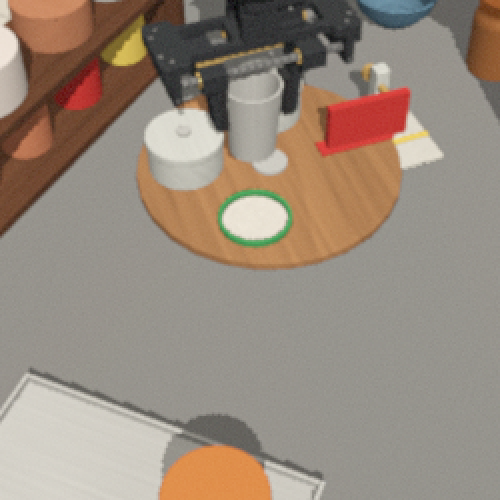

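The side view shows the tumbler hanging upright in the jaws over the ring, with the dabbas and susan undisturbed. Lowering it now.

```bash
python3 -m handwheel '[0.14,-0.09,1,0,0.7,0,0,2,0,0.7,0,0,2,0,0.7,0,0,2,0,0.7,0,0,1,0,0.7]' >/dev/null
python3 -m handwheel '[0,0,0.7,0,0.7,0,0,0.3,0,0.7,0,0,0,0,0.7,0,0,0,0,0.7,0,0,0,0,0.7]' >/dev/null
python3 - <<'E'
from h import *
go(.5638,.0004,.0707,139.5);q=snap('side')
Q=np.array([pt(q,u,v) for v in range(170,300) for u in range(270,345) if q['range_z'][v,u]>0])
c=[q['color'][v,u] for v in range(170,300) for u in range(270,345) if q['range_z'][v,u]>0];c=np.array(c).astype(int)
M=Q[(abs(Q[:,2]-.060)<.008)&(np.hypot(Q[:,0]-.5638,Q[:,1])<.04)&(c.min(1)>90)][:,:2]
print(len(M),M.min(0),M.max(0))
from scipy.optimize import least_squares as ls
f=ls(lambda p:np.hypot(M[:,0]-p[0],M[:,1]-p[1])-p[2],[.5638,0,.027],loss='soft_l1',f_scale=.001);print(f.x)
E
```

```text
t 19.33 pos [ 0.5651 -0.0007  0.0859] yaw 139.61 F [ 0.26  0.15 -0.29] w 0.0557 shift cm [ 0.17 -0.    1.52] roll 0.11
105 [ 0.54029027 -0.00661548] [0.5819794  0.02562074]
[ 0.56444679 -0.0005974   0.02364314]
```

```bash
python3 -m handwheel '[0.12,0,0.4,0,0.7,0,0,0.4,0,0.7,0,0,0.3,0,0.7,0,0,0,0,0.7,0,0,0,0,0.7]' >/dev/null
python3 -c "
from h import *;go(.5638,.0004,.0707,139.5)"
python3 -m handwheel '[0,0,0.2,0,0.7,0,0,0.1,0,0.7,0,0,0,0,0.7]' >/dev/null
python3 -c "
from h import *;go(.5638,.0004,.0707,139.5)"
python3 -m handwheel '[0,0,0.1,0,0.7,0,0,0,0,0.7,0,0,0,0,0.7]' >/dev/null
python3 -c "
from h import *;go(.5638,.0004,.0707,139.5)"
```

```text
t 19.8 pos [5.627e-01 1.000e-04 7.320e-02] yaw 139.6 F [-0.35 -0.03 -0.77] w 0.0554 shift cm [-0.06  0.1   0.25] roll 0.1
t 20.05 pos [0.5633 0.     0.0707] yaw 139.6 F [ 0.28 -0.22 -0.08] w 0.0553 shift cm [-0.02  0.06  0.  ] roll 0.1
t 20.3 pos [ 0.5636 -0.      0.0705] yaw 139.6 F [-0.57  0.42  4.46] w 0.0556 shift cm [ 0.01  0.04 -0.02] roll 0.1
```

```bash
python3 -m handwheel '[0,0,0,0,-0.3,0,0,0,0,-0.4,0,0,0,0,-0.5,0,0,0,0,-0.7,0,0,0,0,-0.7]' >/dev/null
python3 -m handwheel '[0,0,0,0,-1,0,0,0,0,-1,0,0,0,0,-1]' >/dev/null
python3 -m handwheel '[0,0,-0.5,0,-1,0,0,-1,0,-1,0,0,-2,0,-1,0,0,-3,0,-1,0,0,-4,0,-1]'
python3 -m handwheel '[0,0,-4,0,-1,4,0,0,0,-1,4,0,0,0,-1,4,0,0,0,-1,4,0,0,0,-1]'
python3 -m handwheel '[4,0,0,0,-1,0,0,0,0,-1,0,0,0,0,-1]'
python3 - <<'E'
from h import *
go(.5638,.0004,.0707);q=snap('side');s=snap('top')
a=cv2.resize(q['color'][150:310,240:440],(700,560),interpolation=cv2.INTER_CUBIC);cv2.imwrite('pics/crop6.png',a)
cv2.imwrite('pics/crop7.png',cv2.resize(s['color'][150:300,285:445],(640,600),interpolation=cv2.INTER_CUBIC))
E
```

```text
clock: 21.38
position: [0.5609, 0.0001, 0.1738]
tcp_rot: [[-0.762, 0.648, -0.005], [0.648, 0.762, 0.0], [0.004, -0.003, -1.0]]
contact_force: [0.6, -0.8, 0.8]
gripper_width: 0.0881
clock: 21.8
position: [0.4404, 0.1044, 0.2162]
tcp_rot: [[-0.761, 0.649, 0.002], [0.649, 0.761, 0.001], [-0.001, 0.002, -1.0]]
contact_force: [-0.3, 1.2, 0.3]
gripper_width: 0.0882
clock: 22.05
position: [0.41, 0.1307, 0.2159]
tcp_rot: [[-0.764, 0.645, 0.002], [0.645, 0.764, 0.0], [-0.002, 0.002, -1.0]]
contact_force: [0.6, -0.6, 0.6]
gripper_width: 0.088
t 22.05 pos [0.41   0.1307 0.2159] yaw 139.82 F [ 0.61 -0.63  0.58] w 0.088 shift cm [-20.14  -0.06  14.55] roll None
```

View pics/crop6.png

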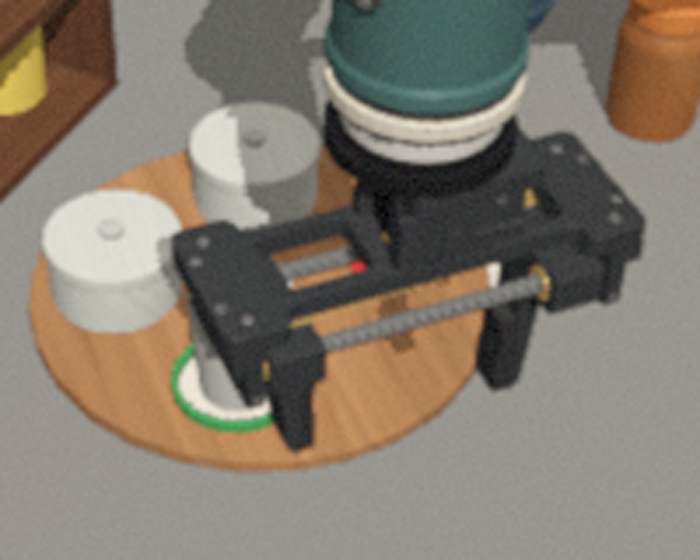

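View pics/crop7.png

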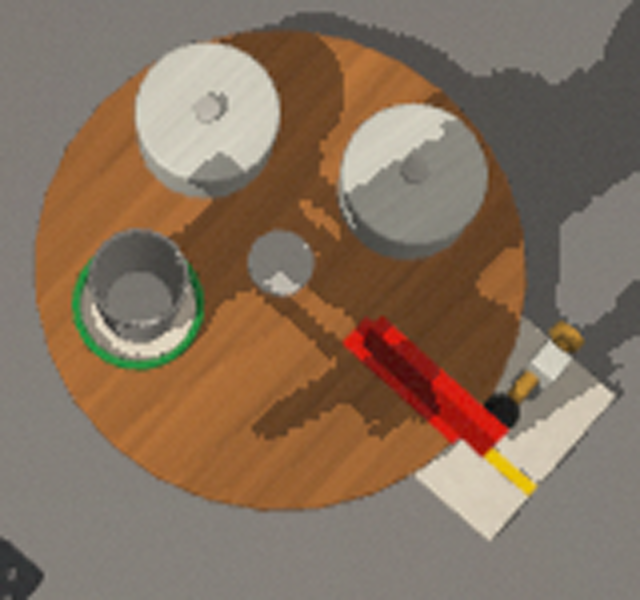

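Run:
```python
from h import *
s=np.load('top.npz');p=lambda x,y,z:pt(s,285+x/4-.4,150+y/4-.4,z)
print('rim z.11',p(139,280,.110),'seat',p(138,304,.038))
Q=np.array([pt(s,u,v) for v in range(205,240) for u in range(303,337)]);M=Q[(Q[:,2]>.1)&(np.hypot(Q[:,0]-.564,Q[:,1])<.05)]
print(len(M),cv2.minEnclosingCircle(M[:,:2].astype(np.float32)),np.median(M[:,2]),M[:,2].min(),M[:,2].max())
a=p(381,328,.09);b=p(500,438,.09);d=b-a;print('paddle ang',np.degrees(np.arctan2(d[1],d[0]))%360,'mark 230.2')
env.finish_job()
```

```text
rim z.11 [ 5.62538134e-01 -4.57292063e-04  1.10000000e-01] seat [5.63933913e-01 4.28056281e-04 3.80000000e-02]
137 ((0.564333975315094, -0.0005483311833813787), 0.02898942492902279) 0.10949925538798722 0.10030459816069892 0.11865219224340628
paddle ang 227.48320821965999 mark 230.2
the job is handed in; nothing more can be done
```

The susan is turned to its stop and the tumbler stands upright in the green ring. I handed the job in at about 22 s; no verdict is reported.

- **Turning and pressing:** I pushed the paddle counter-clockwise with closed fingers. It met the rubber at about 228.5°, where the camera estimate of the nose put it. I held it there for over 1 s with about 15 N at the fingers, which works out to roughly 10 N on the rubber.
- **Placing:** I lowered the tumbler into the ring until it touched down at about 4.5 N, then released it and moved the arm clear.

**Last checks:**
- **Tumbler:** it is within about 1.5 mm of the ring's centre. The rim is at a height of about 110 mm, so it is upright and on the disc.
- **Paddle:** it still lies against the nose at 227.5–228.5°, against 230.2° for the mark. That puts its middle about 4–6 mm from the index line, within the 13 mm allowed.
- **Dabbas:** both are upright on the disc.
- **Container, fork, jar and bowl:** nothing came into contact with them, but I did not measure their final positions.

**What disagreed:**
- **Rubber stiffness:** while pressing, the tool moved only about 0.15 mm, where the stated 0.2 mm per newton would give about 1.4 mm. The rubber force is therefore inferred from the wrist reading, not from how far the rubber gave.
- **Vertical load:** the first press also built up about 12 N vertically on the tool. I raised the tool to relieve this and repeated the press for the hold reported above.

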